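# Pack the mould tray, close and vent the bottle

## Robot

A 6-joint arm with a two-finger parallel gripper is mounted at the origin on the work surface. World frame = base frame: x ahead of the robot, y to its left, z up, the work surface at z = 0. Lengths are in m, angles in rad, forces in N, time in s.
With the tool pointing down it reaches from about 0.275 to 0.75 m from the base axis. Payload 10.2 kg.
Tool frame: the origin (TCP) lies at the very end of the fingers, on their centre line; the grasp point (between the pads) lies 19 mm behind it (pinch_z is the distance from the TCP to the grasp point, in m); z points along the fingers, x is the direction in which the jaws open and shut, and the axes are right-handed (so a half turn about z gives the same grasp; the last joint's range is limited). The gripper opens to 88 mm and grips with 3 to 60 N. Pads are 18 mm wide; open, the fingers measure 123 mm over their backs; the gripper's body (75 mm by 187 mm) begins 45 mm behind the grasp point.
Start: joints at [-1.358, 0.313, 1.498, -0, 1.331, -0.223], TCP at [0.222, -0.476, 0.239] pointing down, gripper open.
Joint ranges: [-2.94, 2.94], [-0.97, 2.17], [0.19, 2.56], [-1.23, 4.37], [0.02, 3.11], [-2.88, 2.88]. Speed limits (rad/s): [2.39, 2.39, 3.01, 3.14, 3.14, 3.14].

## Interface

Orientations are given as a rotation vector (axis times angle).
In Python, from workcell import * gives the robot as it stands. The module is installed in compiled form; this text tells all that it offers.
- The arm moves only by the tool arm_command, never from a script. Its argument "series" is a list of rows, each an object of numbers: "x", "y", "z": the shift along the tool's x, y, z in m; "wx", "wy", "wz": the turn, a rotation vector about the tool's x, y, z in rad. In form: [{"x": .., "y": .., "z": .., "wx": .., "wy": .., "wz": ..}, ...]. A call has 1 to 10 rows; each row shifts and turns the pose as measured when the row begins, along the tool's axes as they then stand; what a row does not reach is not made up. A row lasts 1/12 s, in which the tool goes at most 41.7 mm and 7.16 degrees, less where a joint would pass 70% of its speed; a pose out of reach is approached as far as the arm can. A call with a gripper value outside its range is refused whole. "hand" is the finger opening in m, from 0 to 0.0881, set as the call begins (left out, the last holds). The fingers move at their own pace and stop on an object; the grip force is fixed at half the most. Time passes only in rows, so rows that do not move let the fingers close. It gives the time, the measured TCP pose, the force and the opening at its end, in the units of the state.
- get_obs(): the state, without advancing time (a new reading comes with each control period).
- get_image(name): name is "scene" or "top" or "wrist"; returns a dict with "color" (420x560x3 uint8, red, green, blue), "range_z" (420x560 float32, m along the optical axis (not along the pixel's ray), 0 where there is no reading), "mtx" (3x3 intrinsics, pixels), "R" (3x3) and "t" (3): a world point X has camera coordinates R X + t; the wrist camera has in their place "T_tool_cam" (4x4, takes a point from camera to tool coordinates, whose origin is the TCP and whose axes are the tool frame's). Camera axes: x right, y down, z forward; pixel columns grow to the right and rows downward; lengths in m; the calibration is good to about 2 mm. A picture is of the moment at which its call begins: read the wrist's pose just before it.
- close_job(): hands the job in, once; it reports no verdict.
The state is a dict: "t": time; "joint_pos": joint angles; "qvel": joint speeds; "effort": joint torques, N m; "tcp_pos": TCP position; "eef_rot": TCP orientation; "force": force on the tool from outside, world axes, zero at the start; "torque": the same for the moment, N m; "finger_gap": opening from 0.0 (shut) to 1.0 (fully open).
Only numpy, scipy, OpenCV 4.12 (cv2) and the standard library are available. Lean on these libraries where they do the work, as an engineer would, in place of code of your own. Each camera call takes 0.05 s, during which the arm holds its last target. There are 200 camera calls.

## Task

Put the plain grey round plug and the square glass bottle upright, fully down, into the two empty pockets of the grey tray, whichever goes where. With both packed, screw the bottle's brass cap clockwise down until it bottoms out, then back it off a quarter turn so that the bottle can breathe, and finish with the gripper still holding the cap there. Leave what is already in the tray, the black case and the glue bottle where they are.

Things in the scene. Friction and masses are not known exactly. Their poses are not given: they have to be found in the camera images.
- tray: grey open tray fixed to the bench, 116 x 116 x 38 mm, walls and floor 5 mm thick; crossing dividers as high as the walls make 2 x 2 pockets, each 50.5 mm square, 33 mm deep. Those at (+x, +y) and (-x, -y) hold a low black slab and a low tin, both below the rim; the other two are empty. Origin: centre of the underside, on the bench; x, y along the walls
- pocket_a (a point): centre of the floor (5 mm above the bench) of the empty pocket at (-x, +y) of the tray; axes as the tray's
- pocket_b (a point): centre of the floor (5 mm above the bench) of the empty pocket at (+x, -y) of the tray; axes as the tray's
- plug: round grey mould plug, upright cylinder 45 mm in diameter, 48 mm high, with a 2 mm bevel at the foot and a thin dark line round it and a small dark spot on top; about 0.12 kg, stands on the bench on the left or the right of the tray. Origin: centre of its underside, z up along its axis.
- bottle: square glass bottle, 0.34 kg with cap, on the other side. Body 47 x 47 mm, 52 mm high (lowest 6 mm stepped in to 43 x 43), x, y square to its sides; above it neck and cap. Origin: centre of the underside, z up. It can be carried by the cap, which stays on. It turns with the cap unless in a pocket (there 0.08 rad of play either way); in a pocket its shoulder is 57 mm above the bench
- cap: round knurled brass cap on the bottle, 36 mm in diameter, 22 mm high; a raised rib (28 x 4 mm, 3 mm high) across its top, along its x, shows how it is turned. Origin: centre of the cap's underside, on the bottle's axis, 64 mm above the bottle's underside when bottomed out, rising 0.64 mm per rad unscrewed; z up
- thread (a joint): angle of the cap on the thread (rad): 0 = bottomed out (a hard stop); grows as the cap is unscrewed (counterclockwise from above), a quarter turn back is 1.57. Starts between 2.0 and 3.2, already engaged. It turns with a steady friction of 0.08 N m and stays where it is left.
- slab: low black rubber slab 46 x 46 x 28 mm already in the (+x, +y) pocket; origin: centre of its underside; leave it
- tin: low aluminium tin, 45 mm in diameter, 28 mm high, already in the (-x, -y) pocket; origin: centre of its underside; leave it
- case: flat closed black case 100 x 150 x 26 mm lying beyond the work; origin: centre of its underside; leave it
- glue: small white glue bottle, 32 mm in diameter, 85 mm high, standing beyond the work; origin: centre of its underside; leave it

How it is judged:
On the way, in this order (a step that is already met when the one before it is completed fails the run):
1. bottle and plug both stand fully down in the two empty pockets, one in each ((((horizontal distance between bottle and pocket_a below 0.008 m and z of bottle in the frame of pocket_a between -0.004 and 0.004 m) and (horizontal distance between plug and pocket_b below 0.008 m and z of plug in the frame of pocket_b between -0.004 and 0.004 m)) or ((horizontal distance between bottle and pocket_b below 0.008 m and z of bottle in the frame of pocket_b between -0.004 and 0.004 m) and (horizontal distance between plug and pocket_a below 0.008 m and z of plug in the frame of pocket_a between -0.004 and 0.004 m))) and angle between bottle's own z axis and vertical below 0.1 rad and angle between plug's own z axis and vertical below 0.15 rad), for 0.2 s.
2. the cap is screwed down until it bottoms out, with the bottle and the plug still in their pockets ((((horizontal distance between bottle and pocket_a below 0.008 m and z of bottle in the frame of pocket_a between -0.004 and 0.004 m) and (horizontal distance between plug and pocket_b below 0.008 m and z of plug in the frame of pocket_b between -0.004 and 0.004 m)) or ((horizontal distance between bottle and pocket_b below 0.008 m and z of bottle in the frame of pocket_b between -0.004 and 0.004 m) and (horizontal distance between plug and pocket_a below 0.008 m and z of plug in the frame of pocket_a between -0.004 and 0.004 m))) and value of joint thread below 0.06 rad), for 0.1 s.
At the end, for the whole second after the job is handed in: Bottle and plug upright (0.1, 0.15 rad), one in each empty pocket, within 8 mm of its centre and 4 mm of its floor; cap, once bottomed out, now still at 1.57 rad back (within 0.4), held by the fingers with over 2 N; slab and tin moved under 20 mm, case and glue under 30 mm (all of step 1 and value of joint thread between 1.17 and 1.97 rad and velocity of joint thread between -0.1 and 0.1 rad/s and contact force between the fingers and cap above 2 N and distance of each of slab, tin from where it was at the start of the episode below 0.02 m and distance of each of case, glue from where it was at the start of the episode below 0.03 m); the arm keeps its last pose, push and grip.
It fails at once if the slab or the tin is taken out of its pocket, the case is pushed away or the glue bottle knocked over (distance of any of slab, tin from where it was at the start of the episode above 0.03 m or distance of case from where it was at the start of the episode above 0.04 m or angle between glue's own z axis and vertical above 0.6 rad).
It also fails if it takes over 72 s, if anything falls off the work surface, if the arm or the gripper's body presses on something with over 40 N, if the wrist force passes 120 N, or if a joint passes its speed limit or range.

## Working session

There is one attempt and no reset: what is moved stays moved. The work goes in short steps, Python scripts to look and compute and a tool call to move; the robot and the scene stay as the last step left them, time stands still between calls to the robot, and variables do not carry over. Pictures are saved under pics/ and viewed, about 8 in all and at most 12, crops included, and the job is handed in when it is done.

Besides the shell and the picture viewer there is one more tool, called after "Request:" as name(argument=value, ...), one argument or row to a line, values as JSON. arm_command: Moves the arm, as the interface text tells. Its arguments: {"type":"object","properties":{"series":{"type":"array"},"hand":{"type":"number"}},"required":["series"]}

```bash
mkdir -p pics; cat > h.py <<'E'
import numpy as np, cv2
from workcell import *
from scipy.spatial.transform import Rotation as Ro
def save(n,im): cv2.imwrite('pics/'+n+'.png', cv2.cvtColor(np.ascontiguousarray(im),cv2.COLOR_RGB2BGR))
def cloud(d):
    h,w=d['range_z'].shape; v,u=np.mgrid[:h,:w]; z=d['range_z']
    pc=np.stack([u,v,np.ones_like(u)],-1)@np.linalg.inv(d['mtx']).T*z[...,None]
    return (pc-d['t'])@d['R']
E
python3 - <<'E'
from h import *
o=get_obs(); print(o)
a=get_image('top'); b=get_image('scene')
np.save('top.npy',a,allow_pickle=True)
np.savez('top.npz',**{k:a[k] for k in a}); np.savez('scene.npz',**{k:b[k] for k in b})
for d in(a,b): print(d['mtx'],d['R'],d['t'])
save('top',a['color']);save('scene',b['color'])
E
```

```text
{'t': 0.0, 'joint_pos': array([-1.35843568e+00,  3.13415687e-01,  1.49842473e+00, -9.83086952e-06,
        1.33097513e+00, -2.23438845e-01]), 'qvel': array([-1.68416949e-04, -1.10265801e-03, -5.12058911e-05,  1.78019380e-03,
       -2.79588183e-04, -1.62064307e-03]), 'effort': array([ 1.09661039e-03, -4.02208900e+01, -2.52271843e+01,  6.94886944e-02,
        3.52321216e-02, -1.09287589e-04]), 'tcp_pos': array([ 0.22153771, -0.47570516,  0.23818327]), 'eef_rot': array([-2.64841676e+00,  1.68821530e+00,  1.36104587e-03]), 'force': array([-0.02144091, -0.79633999, -0.22550018]), 'torque': array([-0.02898553,  0.0006405 , -0.02647819]), 'finger_gap': 1.0015536292199945}
[[408.22679318   0.         280.82036188]
 [  0.         408.22679318 212.09691724]
 [  0.           0.           1.        ]] [[-9.42974735e-04 -9.99996265e-01 -2.56518294e-03]
 [-9.71711425e-01  1.52211514e-03 -2.36166444e-01]
 [ 2.36169466e-01  2.26991858e-03 -9.71709232e-01]] [0.00962977 0.63679341 0.74329887]
[[471.42974338   0.         281.26230583]
 [  0.         471.42974338 199.11896505]
 [  0.           0.           1.        ]] [[-0.10288673  0.99469233  0.00122162]
 [ 0.81541725  0.0850465  -0.57259218]
 [-0.56965694 -0.057916   -0.81983944]] [ 0.05742911 -0.45561296  1.45891245]
```

View pics/top.png

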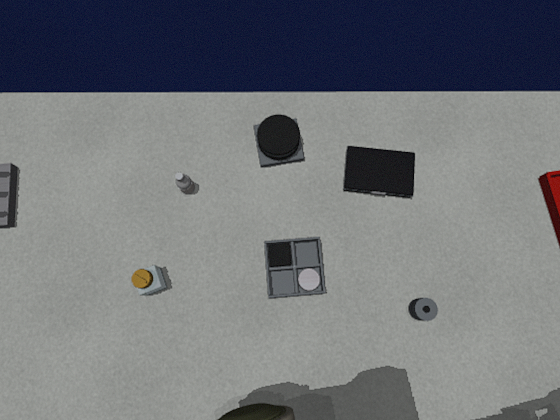

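View pics/scene.png

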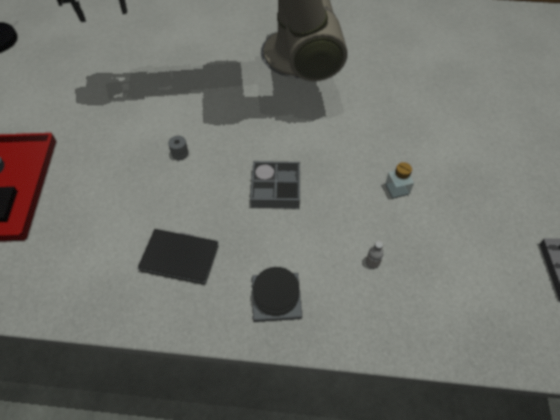

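The top view shows the tray centred at about (295,268), with the slab upper left and the tin lower right, so the empty pockets are at about (283,282) = a and (308,253) = b. The bottle's cap is at (142,279), the plug at (424,309) and the glue at (184,183). The scene view agrees.

```bash
cat > m.py <<'E'
from h import *
d=dict(np.load('top.npz')); P=cloud(d); c=d['color'].astype(int); hsv=cv2.cvtColor(d['color'],cv2.COLOR_RGB2HSV)
def st(n,m):
    q=P[m]; print(n,m.sum(),'med',np.median(q,0).round(4),'min',q.min(0).round(4),'max',q.max(0).round(4))
def rect(n,m):
    r=cv2.minAreaRect((P[m][:,:2]*1000).astype(np.float32)); print(n,np.round(r[0],1),np.round(r[1],1),round(r[2],1))
    r=cv2.minEnclosingCircle((P[m][:,:2]*1000).astype(np.float32)); print('   circ',np.round(r[0],1),round(r[1],1))
v,u=np.mgrid[:420,:560]
box=lambda a,b,e,f:(u>a)&(u<b)&(v>e)&(v<f)
ok=d['range_z']>0
Z=P[...,2]
st('bench',ok&box(200,250,230,300))
tray=ok&box(250,340,225,310)&(Z>.033)&(Z<.043); st('tray',tray); rect('tray',tray)
pl=ok&box(400,450,285,335)&(Z>.044); st('plug',pl); rect('plug',pl)
bt=ok&box(120,180,255,305); 
cap=bt&(hsv[...,0]>12)&(hsv[...,0]<30)&(hsv[...,1]>120)&(Z>.07); st('cap',cap); rect('cap',cap)
sh=bt&(Z>.045)&(Z<.057); st('sh',sh); rect('sh',sh)
gl=ok&box(165,205,165,200)&(Z>.03); st('glue',gl)
s=d['color'][245:325,105:205]; s2=d['color'][225:305,250:350]
save('crop',cv2.resize(np.hstack([s,s2]),None,fx=4,fy=4,interpolation=cv2.INTER_CUBIC))
E
python3 m.py
```

```text
bench 3369 med [ 0.5395  0.1284 -0.0007] min [ 0.4683  0.0757 -0.0062] max [0.6138 0.1828 0.005 ]
tray 910 med [ 0.5312 -0.0161  0.0358] min [ 0.471  -0.0782  0.033 ] max [0.5932 0.0439 0.0413]
tray [532.3 -17.2] [116.4 115.9] 4.7
   circ [532.1 -17. ] 80.8
plug 425 med [ 0.4474 -0.2748  0.0477] min [ 0.4264 -0.2981  0.0441] max [ 0.4686 -0.2527  0.0538]
plug [ 447.5 -275. ] [43.3 43.9] 52.1
   circ [ 447.6 -275.3] 22.8
cap 307 med [0.5051 0.2745 0.0864] min [0.4882 0.2588 0.0704] max [0.5233 0.2935 0.0927]
cap [505.2 276.2] [35.  33.7] 34.1
   circ [505.7 275.7] 18.1
sh 260 med [0.4982 0.2643 0.0515] min [0.4748 0.2485 0.0454] max [0.5346 0.3065 0.0569]
sh [504.5 277.5] [47.2 47.5] 22.1
   circ [504.7 277.5] 32.1
glue 243 med [0.7051 0.2125 0.0577] min [0.6943 0.2006 0.0302] max [0.7264 0.2311 0.0874]
```

```bash
cat > go.py <<'E'
# usage: go.py x y z yaw(deg of tool x): total tool-frame shift and turn from the present pose
import sys
from h import *
x,y,z,yaw=map(float,sys.argv[1:5]); o=get_obs()
R=Ro.from_rotvec(o['eef_rot']); a=np.radians(yaw)
T=Ro.from_matrix(np.array([[np.cos(a),np.sin(a),0],[np.sin(a),-np.cos(a),0],[0,0,-1]]))
s=R.inv().apply(np.array([x,y,z])-o['tcp_pos']); w=(R.inv()*T).as_rotvec()
xa=R.apply([1,0,0])
print('t',round(o['t'],2),'tcp',o['tcp_pos'].round(4),'yaw',round(np.degrees(np.arctan2(xa[1],xa[0])),2),'q6',o['joint_pos'][5].round(3),'gap',round(o['finger_gap']*88.1,1),'F',o['force'].round(1),'T',o['torque'].round(2))
print('shift',s.round(4),'turn',w.round(4),'rows>=',round(max(np.linalg.norm(s)/.0417,np.linalg.norm(w)/.12496),1))
E
python3 go.py .4475 -.275 .13 -65
```

```text
t 0.1 tcp [ 0.2216 -0.4757  0.2382] yaw -65.03 q6 -0.223 gap 87.8 F [ 1.5  0.2 -0.1] T [0.03 0.04 0.  ]
shift [-0.0865 -0.2895  0.1084] turn [-0.0002  0.0011 -0.0005] rows>= 7.7
```

View pics/crop.png

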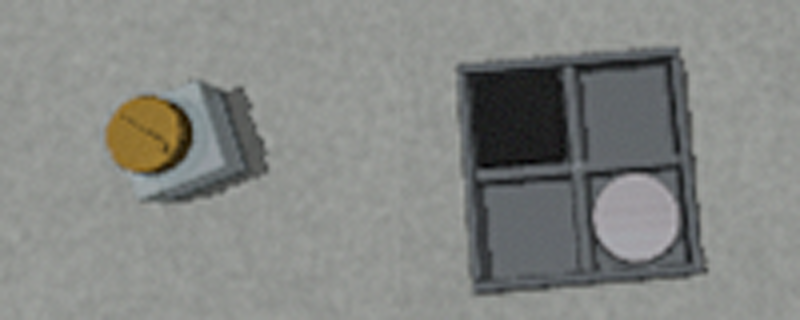

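The crop confirms the bottle yawed about 20°, the rib running from (120,118) to (167,148) on the cap, and the empty pockets at a and b.

Request:
arm_command(
  hand=0.088,
  series=[
    {"x": -0.0108, "y": -0.0362, "z": 0.0136},
    {"x": -0.0108, "y": -0.0362, "z": 0.0136},
    {"x": -0.0108, "y": -0.0362, "z": 0.0136},
    {"x": -0.0108, "y": -0.0362, "z": 0.0136},
    {"x": -0.0108, "y": -0.0362, "z": 0.0136},
    {"x": -0.0108, "y": -0.0362, "z": 0.0136},
    {"x": -0.0108, "y": -0.0362, "z": 0.0136},
    {"x": -0.0108, "y": -0.0362, "z": 0.0136},
    {},
    {},
  ],
)

```text
schema error: expected keys x, y, z, wx, wy, wz
```

```bash
python3 go.py .4475 -.275 .03 -65
```

```text
t 0.1 tcp [ 0.2216 -0.4757  0.2382] yaw -65.03 q6 -0.223 gap 87.8 F [ 1.5  0.2 -0.1] T [0.03 0.04 0.  ]
shift [-0.0864 -0.2895  0.2084] turn [-0.0002  0.0011 -0.0005] rows>= 8.8
```

Request:
arm_command(
  hand=0.088,
  series=[
    {"x": -0.0108, "y": -0.0362, "z": 0.0136, "wx": 0, "wy": 0, "wz": 0},
    {"x": -0.0108, "y": -0.0362, "z": 0.0136, "wx": 0, "wy": 0, "wz": 0},
    {"x": -0.0108, "y": -0.0362, "z": 0.0136, "wx": 0, "wy": 0, "wz": 0},
    {"x": -0.0108, "y": -0.0362, "z": 0.0136, "wx": 0, "wy": 0, "wz": 0},
    {"x": -0.0108, "y": -0.0362, "z": 0.0136, "wx": 0, "wy": 0, "wz": 0},
    {"x": -0.0108, "y": -0.0362, "z": 0.0136, "wx": 0, "wy": 0, "wz": 0},
    {"x": -0.0108, "y": -0.0362, "z": 0.0136, "wx": 0, "wy": 0, "wz": 0},
    {"x": -0.0108, "y": -0.0362, "z": 0.0136, "wx": 0, "wy": 0, "wz": 0},
    {"x": 0, "y": 0, "z": 0, "wx": 0, "wy": 0, "wz": 0},
  ],
)

```text
t: 0.85
tcp_pos: [0.4537, -0.268, 0.1226]
eef_rot: [2.642, -1.698, -0.005]
force: [-1.5, 0.2, -0.9]
finger_gap: 1.0
```

```bash
python3 go.py .4475 -.275 .03 -65
```

```text
t 0.85 tcp [ 0.4537 -0.268   0.1226] yaw -65.45 q6 0.388 gap 88.1 F [-1.5  0.2 -0.9] T [ 0.01 -0.02 -0.02]
shift [0.004  0.0083 0.0926] turn [ 0.0026  0.0025 -0.0079] rows>= 2.2
```

Request:
arm_command(
  series=[
    {"x": 0.004, "y": 0.0083, "z": 0.01, "wx": 0.002, "wy": 0.002, "wz": -0.008},
    {"x": 0, "y": 0, "z": 0.025, "wx": 0, "wy": 0, "wz": 0},
    {"x": 0, "y": 0, "z": 0.025, "wx": 0, "wy": 0, "wz": 0},
    {"x": 0, "y": 0, "z": 0.02, "wx": 0, "wy": 0, "wz": 0},
    {"x": 0, "y": 0, "z": 0.008, "wx": 0, "wy": 0, "wz": 0},
    {"x": 0, "y": 0, "z": 0, "wx": 0, "wy": 0, "wz": 0},
  ],
)

```text
t: 1.35
tcp_pos: [0.4484, -0.2738, 0.0307]
eef_rot: [2.655, -1.679, -0.002]
force: [-0.6, -0.2, 0.8]
finger_gap: 0.999
```

```bash
python3 go.py .4475 -.275 .03 -65
```

```text
t 1.35 tcp [ 0.4484 -0.2738  0.0307] yaw -64.63 q6 0.358 gap 88.1 F [-0.6 -0.2  0.8] T [ 0.02 -0.02  0.  ]
shift [0.0007 0.0013 0.0007] turn [0.0011 0.0008 0.0064] rows>= 0.1
```

Request:
arm_command(
  hand=0.03,
  series=[
    {"x": 0.0007, "y": 0.0013, "z": 0.0007, "wx": 0.001, "wy": 0.001, "wz": 0},
    {"x": 0, "y": 0, "z": 0, "wx": 0, "wy": 0, "wz": 0},
    {"x": 0, "y": 0, "z": 0, "wx": 0, "wy": 0, "wz": 0},
    {"x": 0, "y": 0, "z": 0, "wx": 0, "wy": 0, "wz": 0},
    {"x": 0, "y": 0, "z": 0, "wx": 0, "wy": 0, "wz": 0},
    {"x": 0, "y": 0, "z": 0, "wx": 0, "wy": 0, "wz": 0},
    {"x": 0, "y": 0, "z": 0, "wx": 0, "wy": 0, "wz": 0},
    {"x": 0, "y": 0, "z": 0, "wx": 0, "wy": 0, "wz": 0},
    {"x": 0, "y": 0, "z": 0, "wx": 0, "wy": 0, "wz": 0},
  ],
)

```text
t: 2.1
tcp_pos: [0.4487, -0.2772, 0.0348]
eef_rot: [2.653, -1.679, 0.011]
force: [-0.3, -0.4, -0.8]
finger_gap: 0.5
```

```bash
python3 go.py .4475 -.275 .12 -65
```

```text
t 2.1 tcp [ 0.4487 -0.2772  0.0348] yaw -64.66 q6 0.353 gap 44.1 F [-0.3 -0.4 -0.8] T [-0.    0.02 -0.04]
shift [-0.0019 -0.     -0.0852] turn [-0.0024 -0.0068  0.0059] rows>= 2.0
```

Request:
arm_command(
  series=[
    {"x": 0, "y": 0, "z": -0.02, "wx": 0, "wy": 0, "wz": 0},
    {"x": 0, "y": 0, "z": -0.03, "wx": 0, "wy": 0, "wz": 0},
    {"x": 0, "y": 0, "z": -0.03, "wx": 0, "wy": 0, "wz": 0},
    {"x": 0, "y": 0, "z": -0.01, "wx": 0, "wy": 0, "wz": 0},
  ],
)

```text
t: 2.43
tcp_pos: [0.4467, -0.2753, 0.1247]
eef_rot: [-2.654, 1.68, 0.003]
force: [0.3, -0.2, -0.3]
finger_gap: 0.498
```

```bash
python3 go.py .5622 -.0426 .12 -65
python3 - <<'E'
from h import *
o=get_obs(); w=get_image('wrist'); np.savez('w0.npz',**w,pos=o['tcp_pos'],rot=o['eef_rot'])
a=get_image('scene'); print(w['T_tool_cam'].round(3),w['mtx'])
save('p2',np.hstack([w['color'],cv2.resize(a['color'][60:220,100:320],(560,420))])[:, :][::1,::1][:420,:1120:1] if 0 else cv2.resize(np.hstack([w['color'],cv2.resize(a['color'][60:225,100:320],(560,420))]),(800,300)))
E
```

```text
t 2.43 tcp [ 0.4467 -0.2753  0.1247] yaw -64.66 q6 0.353 gap 43.9 F [ 0.3 -0.2 -0.3] T [ 0.   -0.04  0.01]
shift [-0.1608 -0.204   0.0048] turn [0.0008 0.0016 0.0059] rows>= 6.2
[[ 1.     0.    -0.001  0.002]
 [ 0.     0.96   0.28  -0.072]
 [ 0.001 -0.28   0.96  -0.146]
 [ 0.     0.     0.     1.   ]] [[376.80903575   0.         275.94634808]
 [  0.         376.80903575 214.79427387]
 [  0.           0.           1.        ]]
```

View pics/p2.png

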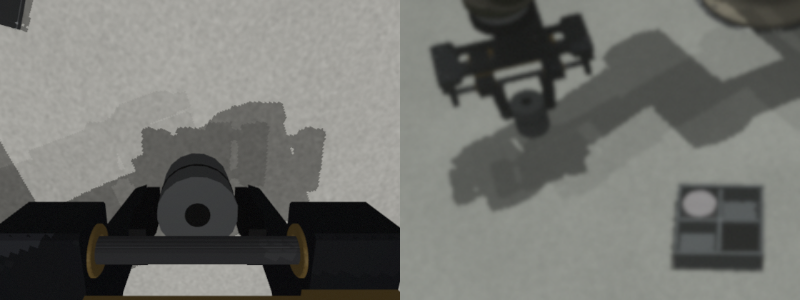

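The wrist view (left) shows the plug held upright between the pads, with its top spot at about (197,215).

Request:
arm_command(
  series=[
    {"x": -0.023, "y": -0.0291, "z": 0, "wx": 0, "wy": 0, "wz": 0},
    {"x": -0.023, "y": -0.0291, "z": 0, "wx": 0, "wy": 0, "wz": 0},
    {"x": -0.023, "y": -0.0291, "z": 0, "wx": 0, "wy": 0, "wz": 0},
    {"x": -0.023, "y": -0.0291, "z": 0, "wx": 0, "wy": 0, "wz": 0},
    {"x": -0.023, "y": -0.0291, "z": 0, "wx": 0, "wy": 0, "wz": 0},
    {"x": -0.023, "y": -0.0291, "z": 0, "wx": 0, "wy": 0, "wz": 0},
    {"x": -0.02, "y": -0.027, "z": 0, "wx": 0, "wy": 0, "wz": 0},
    {"x": 0, "y": 0, "z": 0, "wx": 0, "wy": 0, "wz": 0},
  ],
)

```text
t: 3.2
tcp_pos: [0.5619, -0.0365, 0.1121]
eef_rot: [2.647, -1.689, -0.024]
force: [0.8, 0.8, -1.2]
finger_gap: 0.497
```

```bash
python3 go.py .5622 -.0426 .09 -65
cat > wr.py <<'E'
from h import *
o=get_obs(); w=get_image('wrist')
def wcloud(w,o):
    d=dict(w); T=w['T_tool_cam']; d['R']=np.eye(3); d['t']=np.zeros(3)
    pt=cloud(d)@T[:3,:3].T+T[:3,3]
    return pt, pt@Ro.from_rotvec(o['eef_rot']).as_matrix().T+o['tcp_pos']
Pt,Pw=wcloud(w,o); ok=w['range_z']>0
E
python3 - <<'E'
from wr import *
# plug top: within 40mm of tool axis, z_tool above tips
m=ok&(abs(Pt[...,0])<.0225)&(abs(Pt[...,1])<.026)&(Pt[...,2]>-.03)&(Pt[...,2]<.0)
print('ptool z hist',np.histogram(Pt[...,2][m],12))
zt=np.median(Pt[...,2][m]); m&=abs(Pt[...,2]-zt)<.004
print('plug top tool',m.sum(),np.median(Pt[m],0),Pt[m].min(0),Pt[m].max(0))
t=ok&(Pw[...,2]>.034)&(Pw[...,2]<.041)&(abs(Pw[...,0]-.532)<.09)&(abs(Pw[...,1]+.017)<.09)
print(t.sum()); q=(Pw[t][:,:2]*1000).astype(np.float32); print(cv2.minAreaRect(q), q.min(0),q.max(0))
save('p3',w['color'])
E
```

```text
t 3.2 tcp [ 0.5619 -0.0365  0.1121] yaw -65.09 q6 0.861 gap 43.8 F [ 0.8  0.8 -1.2] T [ 0.01 -0.01  0.05]
shift [0.0059 0.0021 0.0221] turn [ 0.0099  0.0118 -0.0014] rows>= 0.6
ptool z hist (array([  63,   89,  100,  121,   83,  739, 7251,  287,  237,  211,  219,
        190]), array([-2.99942191e-02, -2.74948719e-02, -2.49955247e-02, -2.24961775e-02,
       -1.99968304e-02, -1.74974832e-02, -1.49981360e-02, -1.24987888e-02,
       -9.99944160e-03, -7.50009441e-03, -5.00074722e-03, -2.50140003e-03,
       -2.05283988e-06]))
plug top tool 8289 [ 0.00070209 -0.00311769 -0.01406253] [-0.02247219 -0.02161466 -0.01798124] [ 0.02248337  0.01505609 -0.01002587]
4634
((532.0875244140625, -17.243206024169922), (116.1374282836914, 116.12122344970703), 4.483142375946045) [471.4266  -73.26439] [594.2751    44.715282]
```

View pics/p3.png

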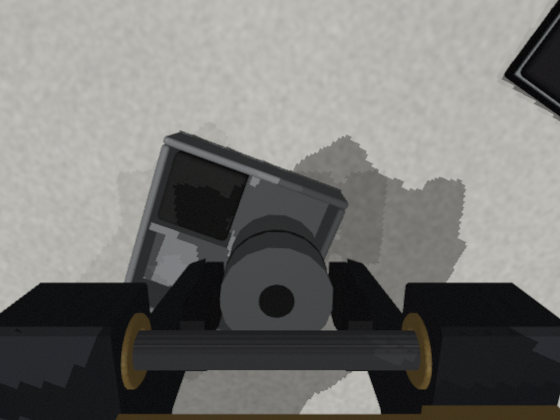

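The wrist view shows the plug over pocket b, with its spot at (276,301) and the tray edges visible. The tray measured from the wrist, (532.1,-17.2) at 4.5°, matches the top view.

Request:
arm_command(
  series=[
    {"x": 0.0055, "y": 0.0012, "z": 0.01, "wx": 0.01, "wy": 0.012, "wz": 0},
    {"x": 0, "y": 0, "z": 0.012, "wx": 0, "wy": 0, "wz": 0},
  ],
)

```text
t: 3.42
tcp_pos: [0.5619, -0.0442, 0.0885]
eef_rot: [2.648, -1.687, 0.001]
force: [-0.1, -0.2, -0.6]
finger_gap: 0.5
```

```bash
python3 go.py .563 -.0422 .042 -65
```

```text
t 3.42 tcp [ 0.5619 -0.0442  0.0885] yaw -65.0 q6 0.85 gap 44.1 F [-0.1 -0.2 -0.6] T [-0.04 -0.01  0.05]
shift [-0.0014 -0.0019  0.0465] turn [ 0.0011 -0.0012  0.0001] rows>= 1.1
```

Request:
arm_command(
  series=[
    {"x": -0.0014, "y": -0.0019, "z": 0.003, "wx": 0.001, "wy": -0.001, "wz": 0},
    {"x": 0, "y": 0, "z": 0.004, "wx": 0, "wy": 0, "wz": 0},
  ],
)

```text
t: 3.58
tcp_pos: [0.5611, -0.0433, 0.0782]
eef_rot: [2.646, -1.689, -0.008]
force: [0.9, 0.2, -0.8]
finger_gap: 0.5
```

```bash
python3 go.py .563 -.0422 .042 -65
```

```text
t 3.58 tcp [ 0.5611 -0.0433  0.0782] yaw -65.11 q6 0.852 gap 44.0 F [ 0.9  0.2 -0.8] T [ 0.02 -0.03 -0.04]
shift [-0.0001 -0.0024  0.0362] turn [ 0.0042  0.003  -0.0018] rows>= 0.9
```

Request:
arm_command(
  series=[
    {"x": 0, "y": -0.0022, "z": 0.004, "wx": 0.004, "wy": 0.003, "wz": 0},
    {"x": 0, "y": 0, "z": 0.01, "wx": 0, "wy": 0, "wz": 0},
    {"x": 0, "y": 0, "z": 0.01, "wx": 0, "wy": 0, "wz": 0},
    {"x": 0, "y": 0, "z": 0.008, "wx": 0, "wy": 0, "wz": 0},
  ],
)

```text
t: 3.92
tcp_pos: [0.563, -0.0441, 0.0439]
eef_rot: [2.646, -1.693, 0.002]
force: [0.1, -0.1, -1.3]
finger_gap: 0.502
```

```bash
python3 go.py .563 -.0422 .042 -65
```

```text
t 3.92 tcp [ 0.563  -0.0441  0.0439] yaw -65.24 q6 0.853 gap 44.2 F [ 0.1 -0.1 -1.3] T [-0.05 -0.    0.  ]
shift [-0.0017 -0.0008  0.0019] turn [-0.0006 -0.0009 -0.0041] rows>= 0.1
```

Request:
arm_command(
  series=[
    {"x": -0.001, "y": 0, "z": 0.002, "wx": 0, "wy": 0, "wz": 0},
  ],
)

```text
t: 4.0
tcp_pos: [0.5619, -0.0432, 0.0402]
eef_rot: [2.645, -1.693, -0.002]
force: [-0.3, 1.2, -2.3]
finger_gap: 0.5
```

Request:
arm_command(
  hand=0.088,
  series=[
    {"x": 0, "y": 0, "z": 0, "wx": 0, "wy": 0, "wz": 0},
    {"x": 0, "y": 0, "z": 0, "wx": 0, "wy": 0, "wz": 0},
    {"x": 0, "y": 0, "z": -0.001, "wx": 0, "wy": 0, "wz": 0},
    {"x": 0, "y": 0, "z": -0.02, "wx": 0, "wy": 0, "wz": 0},
    {"x": 0, "y": 0, "z": -0.04, "wx": 0, "wy": 0, "wz": 0},
    {"x": 0, "y": 0, "z": -0.04, "wx": 0, "wy": 0, "wz": 0},
  ],
)

```text
t: 4.5
tcp_pos: [0.5589, -0.0423, 0.1374]
eef_rot: [2.642, -1.691, -0.023]
force: [0.2, -0.3, 0.1]
finger_gap: 0.93
```

```bash
python3 go.py .5045 .277 .15 -60
python3 - <<'E'
from wr import *
m=ok&(Pw[...,2]>.042)&(Pw[...,2]<.065)&(np.hypot(Pw[...,0]-.562,Pw[...,1]+.0426)<.035)
q=Pw[m]; print('plug top z',np.percentile(q[:,2],[5,50,95]).round(4),cv2.minEnclosingCircle((q[:,:2]*1000).astype(np.float32)),m.sum())
E
```

```text
t 4.5 tcp [ 0.5589 -0.0423  0.1374] yaw -65.26 q6 0.855 gap 81.9 F [ 0.2 -0.3  0.1] T [-0.    0.01  0.  ]
shift [-0.3128 -0.0842 -0.0105] turn [ 0.0115  0.0104 -0.0917] rows>= 7.8
plug top z [0.0516 0.0534 0.0546] ((560.8594970703125, -43.88215637207031), 22.653284072875977) 3837
```

Plug is seated: its top is at z 53 mm as expected, 1.8 mm off the pocket centre. Next is the bottle. I will turn the tool counterclockwise first, so that one grip covers the whole screwing range.

Request:
arm_command(
  hand=0.088,
  series=[
    {"x": -0.0391, "y": -0.0105, "z": -0.0015, "wx": 0.011, "wy": 0.01, "wz": 0},
    {"x": -0.0391, "y": -0.0105, "z": -0.0015, "wx": 0, "wy": 0, "wz": 0},
    {"x": -0.0391, "y": -0.0105, "z": -0.0015, "wx": 0, "wy": 0, "wz": 0},
    {"x": -0.0391, "y": -0.0105, "z": -0.0015, "wx": 0, "wy": 0, "wz": 0},
    {"x": -0.0391, "y": -0.0105, "z": -0.0015, "wx": 0, "wy": 0, "wz": 0},
    {"x": -0.0391, "y": -0.0105, "z": -0.0015, "wx": 0, "wy": 0, "wz": 0},
    {"x": -0.0391, "y": -0.0105, "z": -0.0015, "wx": 0, "wy": 0, "wz": 0},
    {"x": -0.03, "y": -0.008, "z": -0.0015, "wx": 0, "wy": 0, "wz": 0},
  ],
)

```text
t: 5.22
tcp_pos: [0.5128, 0.272, 0.1654]
eef_rot: [-2.625, 1.7, -0.052]
force: [0.6, -0.4, 0.5]
finger_gap: 1.002
```

Request:
arm_command(
  series=[
    {"x": 0, "y": 0, "z": 0, "wx": 0, "wy": 0, "wz": -0.124},
    {"x": 0, "y": 0, "z": 0, "wx": 0, "wy": 0, "wz": -0.124},
    {"x": 0, "y": 0, "z": 0, "wx": 0, "wy": 0, "wz": -0.124},
    {"x": 0, "y": 0, "z": 0, "wx": 0, "wy": 0, "wz": -0.124},
    {"x": 0, "y": 0, "z": 0, "wx": 0, "wy": 0, "wz": -0.124},
    {"x": 0, "y": 0, "z": 0, "wx": 0, "wy": 0, "wz": -0.124},
    {"x": 0, "y": 0, "z": 0, "wx": 0, "wy": 0, "wz": -0.124},
    {"x": 0, "y": 0, "z": 0, "wx": 0, "wy": 0, "wz": -0.124},
    {"x": 0, "y": 0, "z": 0, "wx": 0, "wy": 0, "wz": -0.124},
    {"x": 0, "y": 0, "z": 0, "wx": 0, "wy": 0, "wz": -0.124},
  ],
)

```text
t: 6.05
tcp_pos: [0.5115, 0.2818, 0.1709]
eef_rot: [3.133, 0.165, 0.075]
force: [0.3, 0.8, 0.5]
finger_gap: 0.999
```

Request:
arm_command(
  series=[
    {"x": 0, "y": 0, "z": 0, "wx": 0, "wy": 0, "wz": -0.124},
    {"x": 0, "y": 0, "z": 0, "wx": 0, "wy": 0, "wz": -0.124},
    {"x": 0, "y": 0, "z": 0, "wx": 0, "wy": 0, "wz": -0.124},
    {"x": 0, "y": 0, "z": 0, "wx": 0, "wy": 0, "wz": -0.124},
    {"x": 0, "y": 0, "z": 0, "wx": 0, "wy": 0, "wz": -0.124},
    {"x": 0, "y": 0, "z": 0, "wx": 0, "wy": 0, "wz": -0.124},
    {"x": 0, "y": 0, "z": 0, "wx": 0, "wy": 0, "wz": -0.124},
    {"x": 0, "y": 0, "z": 0, "wx": 0, "wy": 0, "wz": -0.124},
    {"x": 0, "y": 0, "z": 0, "wx": 0, "wy": 0, "wz": -0.124},
    {"x": 0, "y": 0, "z": 0, "wx": 0, "wy": 0, "wz": -0.124},
  ],
)

```text
t: 6.88
tcp_pos: [0.5133, 0.2829, 0.1763]
eef_rot: [2.419, 1.947, 0.076]
force: [-0.5, 0.2, -0.3]
finger_gap: 0.999
```

```bash
python3 go.py .505 .277 .15 155
```

```text
t 6.88 tcp [0.5133 0.2829 0.1763] yaw 77.69 q6 -1.039 gap 88.0 F [-0.5  0.2 -0.3] T [ 0.03 -0.1   0.06]
shift [-0.008  -0.0084  0.0257] turn [ 0.0596  0.0257 -1.3493] rows>= 10.8
```

Request:
arm_command(
  series=[
    {"x": 0, "y": 0, "z": 0.001, "wx": 0.005, "wy": 0.003, "wz": -0.124},
    {"x": 0, "y": 0, "z": 0.001, "wx": 0.005, "wy": 0.003, "wz": -0.124},
    {"x": 0, "y": 0, "z": 0.001, "wx": 0.005, "wy": 0.003, "wz": -0.124},
    {"x": 0, "y": 0, "z": 0.001, "wx": 0.005, "wy": 0.003, "wz": -0.124},
    {"x": 0, "y": 0, "z": 0.001, "wx": 0.005, "wy": 0.003, "wz": -0.124},
    {"x": 0, "y": 0, "z": 0.001, "wx": 0.005, "wy": 0.003, "wz": -0.124},
    {"x": 0, "y": 0, "z": 0.001, "wx": 0.005, "wy": 0.003, "wz": -0.124},
    {"x": 0, "y": 0, "z": 0.001, "wx": 0.005, "wy": 0.003, "wz": -0.124},
    {"x": 0, "y": 0, "z": 0.001, "wx": 0.005, "wy": 0.003, "wz": -0.124},
    {"x": 0, "y": 0, "z": 0.001, "wx": 0.005, "wy": 0.003, "wz": -0.124},
  ],
)

```text
t: 7.72
tcp_pos: [0.5155, 0.2841, 0.1715]
eef_rot: [0.829, 3.016, 0.029]
force: [0.3, 0.1, 0.7]
finger_gap: 0.998
```

```bash
python3 go.py .505 .277 .15 155
```

```text
t 7.72 tcp [0.5155 0.2841 0.1715] yaw 149.26 q6 -2.307 gap 87.9 F [0.3 0.1 0.7] T [ 0.19 -0.08 -0.04]
shift [ 0.0055 -0.0119  0.0212] turn [ 0.0212  0.0092 -0.1001] rows>= 0.8
```

Request:
arm_command(
  series=[
    {"x": 0.0055, "y": -0.0119, "z": 0.015, "wx": 0.021, "wy": 0.009, "wz": 0},
    {"x": 0, "y": 0, "z": 0, "wx": 0, "wy": 0, "wz": 0},
  ],
)

```text
t: 7.88
tcp_pos: [0.5053, 0.277, 0.1568]
eef_rot: [0.821, 3.031, 0.003]
force: [0.1, 0.1, -0.1]
finger_gap: 0.997
```

```bash
python3 go.py .505 .277 .06 149
python3 - <<'E'
from wr import *
near=ok&(np.hypot(Pw[...,0]-.505,Pw[...,1]-.277)<.04)
hsv=cv2.cvtColor(w['color'],cv2.COLOR_RGB2HSV)
cap=near&(hsv[...,0]>12)&(hsv[...,0]<30)&(hsv[...,1]>110)&(Pw[...,2]>.08)
sh=near&(Pw[...,2]>.046)&(Pw[...,2]<.058)
for n,m in(('cap',cap),('sh',sh)):
    q=Pw[m]; f=(q[:,:2]*1000).astype(np.float32)
    print(n,m.sum(),np.percentile(q[:,2],[1,20,50,80,99]).round(4),cv2.minAreaRect(f),cv2.minEnclosingCircle(f))
save('p4',w['color'])
E
```

```text
t 7.88 tcp [0.5053 0.277  0.1568] yaw 149.68 q6 -2.315 gap 87.8 F [ 0.1  0.1 -0.1] T [ 0.11 -0.09 -0.02]
shift [ 0.0003 -0.0003  0.0968] turn [0.002  0.0007 0.0119] rows>= 2.3
cap 3969 [0.0818 0.0873 0.0882 0.2477 0.2491] ((496.33978271484375, 280.418212890625), (37.35387420654297, 53.03983688354492), 59.26948547363281) ((493.4886169433594, 278.3622741699219), 28.393280029296875)
sh 1827 [0.047  0.0516 0.0525 0.0544 0.0574] ((504.47308349609375, 276.9993591308594), (47.096839904785156, 47.27132034301758), 21.736337661743164) ((504.5430908203125, 277.0484924316406), 32.368919372558594)
```

View pics/p4.png

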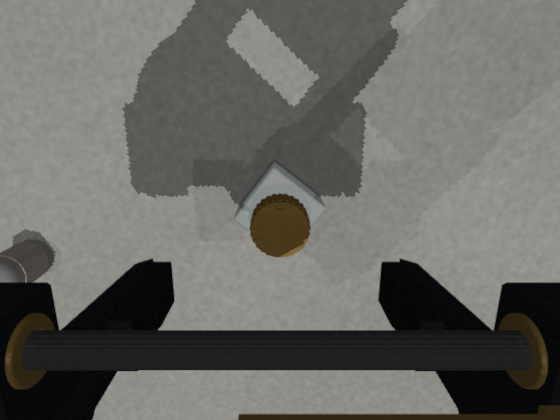

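The wrist view shows the bottle centred ahead of the fingers with its cap at (280,225), and the glue at the far left (20,260), clear of everything. The shoulder gives (504.5,277.0) at 21.7°, which agrees with the top view.

Request:
arm_command(
  series=[
    {"x": 0, "y": 0, "z": 0.02, "wx": 0.002, "wy": 0, "wz": 0},
    {"x": 0, "y": 0, "z": 0.03, "wx": 0, "wy": 0, "wz": 0},
    {"x": 0, "y": 0, "z": 0.025, "wx": 0, "wy": 0, "wz": 0},
    {"x": 0, "y": 0, "z": 0.01, "wx": 0, "wy": 0, "wz": 0},
  ],
)

```text
t: 8.27
tcp_pos: [0.5128, 0.2801, 0.0787]
eef_rot: [0.822, 3.013, 0.02]
force: [-1.3, -0.1, 0.7]
finger_gap: 0.999
```

```bash
python3 go.py .5045 .277 .061 149.6
```

```text
t 8.27 tcp [0.5128 0.2801 0.0787] yaw 149.48 q6 -2.31 gap 88.0 F [-1.3 -0.1  0.7] T [ 0.11 -0.09 -0.02]
shift [ 0.0058 -0.0072  0.0175] turn [ 0.0173  0.0148 -0.002 ] rows>= 0.5
```

Request:
arm_command(
  series=[
    {"x": 0.0058, "y": -0.0072, "z": 0.008, "wx": 0.017, "wy": 0.0148, "wz": 0},
    {"x": 0, "y": 0, "z": 0.006, "wx": 0, "wy": 0, "wz": 0},
  ],
)

```text
t: 8.43
tcp_pos: [0.5045, 0.2771, 0.0645]
eef_rot: [-0.828, -3.03, -0.0]
force: [0.3, 0.3, -0.7]
finger_gap: 0.994
```

```bash
python3 go.py .5045 .277 .061 149.6
```

```text
t 8.43 tcp [0.5045 0.2771 0.0645] yaw 149.44 q6 -2.31 gap 87.6 F [ 0.3  0.3 -0.7] T [ 0.1  -0.1  -0.01]
shift [-0.0001 -0.0001  0.0035] turn [ 0.0001 -0.0005 -0.0028] rows>= 0.1
```

Request:
arm_command(
  hand=0.025,
  series=[
    {"x": 0, "y": 0, "z": 0.0035, "wx": 0, "wy": 0, "wz": 0},
    {"x": 0, "y": 0, "z": 0, "wx": 0, "wy": 0, "wz": 0},
    {"x": 0, "y": 0, "z": 0, "wx": 0, "wy": 0, "wz": 0},
    {"x": 0, "y": 0, "z": 0, "wx": 0, "wy": 0, "wz": 0},
  ],
)

```text
t: 8.77
tcp_pos: [0.5058, 0.2776, 0.0631]
eef_rot: [0.828, 3.028, 0.004]
force: [-0.3, -0.7, -0.0]
finger_gap: 0.723
```

```bash
python3 go.py .5045 .277 .061 149.6
```

```text
t 8.77 tcp [0.5058 0.2776 0.0631] yaw 149.4 q6 -2.309 gap 63.7 F [-0.3 -0.7 -0. ] T [ 0.11 -0.08  0.03]
shift [ 0.0008 -0.0012  0.0021] turn [ 0.003   0.002  -0.0034] rows>= 0.1
```

Request:
arm_command(
  series=[
    {"x": 0.0008, "y": -0.0012, "z": 0.002, "wx": 0.003, "wy": 0.002, "wz": 0},
    {"x": 0, "y": 0, "z": 0.0003, "wx": 0, "wy": 0, "wz": 0},
    {"x": 0, "y": 0, "z": 0.0003, "wx": 0, "wy": 0, "wz": 0},
    {"x": 0, "y": 0, "z": 0.0003, "wx": 0, "wy": 0, "wz": 0},
    {"x": 0, "y": 0, "z": 0.0003, "wx": 0, "wy": 0, "wz": 0},
    {"x": 0, "y": 0, "z": 0, "wx": 0, "wy": 0, "wz": 0},
  ],
)

```text
t: 9.27
tcp_pos: [0.5051, 0.2776, 0.0618]
eef_rot: [0.828, 3.028, 0.003]
force: [-1.0, 0.4, 0.2]
finger_gap: 0.399
```

```bash
python3 go.py .5045 .277 .061 149.6
```

```text
t 9.27 tcp [0.5051 0.2776 0.0618] yaw 149.41 q6 -2.309 gap 35.2 F [-1.   0.4  0.2] T [0.14 0.02 0.01]
shift [ 0.0003 -0.0008  0.0008] turn [ 0.0024  0.0016 -0.0033] rows>= 0.0
```

Gripped. Lift.

Request:
arm_command(
  series=[
    {"x": 0, "y": 0, "z": 0, "wx": 0, "wy": 0, "wz": 0},
    {"x": 0, "y": 0, "z": -0.01, "wx": 0, "wy": 0, "wz": 0},
    {"x": 0, "y": 0, "z": -0.025, "wx": 0, "wy": 0, "wz": 0},
    {"x": 0, "y": 0, "z": -0.025, "wx": 0, "wy": 0, "wz": 0},
    {"x": 0, "y": 0, "z": -0.015, "wx": 0, "wy": 0, "wz": 0},
  ],
)

```text
t: 9.68
tcp_pos: [0.5025, 0.2764, 0.136]
eef_rot: [-0.827, -3.024, 0.007]
force: [-0.7, 0.9, -2.3]
finger_gap: 0.394
```

```bash
python3 go.py .5025 .0083 .14 132.2
```

```text
t 9.68 tcp [0.5025 0.2764 0.136 ] yaw 149.4 q6 -2.309 gap 34.7 F [-0.7  0.9 -2.3] T [ 0.12 -0.16  0.03]
shift [-0.1364 -0.2308 -0.0033] turn [-0.0067 -0.0044  0.3002] rows>= 6.4
```

Request:
arm_command(
  series=[
    {"x": -0.01, "y": -0.017, "z": 0, "wx": 0, "wy": 0, "wz": 0},
    {"x": -0.018, "y": -0.0305, "z": 0, "wx": 0, "wy": 0, "wz": 0},
    {"x": -0.018, "y": -0.0305, "z": 0, "wx": 0, "wy": 0, "wz": 0},
    {"x": -0.018, "y": -0.0305, "z": 0, "wx": 0, "wy": 0, "wz": 0},
    {"x": -0.018, "y": -0.0305, "z": 0, "wx": 0, "wy": 0, "wz": 0},
    {"x": -0.018, "y": -0.0305, "z": 0, "wx": 0, "wy": 0, "wz": 0},
    {"x": -0.018, "y": -0.0305, "z": 0, "wx": 0, "wy": 0, "wz": 0},
    {"x": -0.014, "y": -0.024, "z": 0, "wx": 0, "wy": 0, "wz": 0},
  ],
)

```text
t: 10.35
tcp_pos: [0.5027, 0.0109, 0.1439]
eef_rot: [0.814, 3.033, 0.0]
force: [1.6, 1.0, -2.2]
finger_gap: 0.399
```

```bash
python3 go.py .5023 .0082 .135 132.2
```

```text
t 10.35 tcp [0.5027 0.0109 0.1439] yaw 149.96 q6 -2.829 gap 35.2 F [ 1.6  1.  -2.2] T [ 0.17 -0.26 -0.04]
shift [-0.001  -0.0025  0.0089] turn [0.0007 0.0014 0.31  ] rows>= 2.5
```

Request:
arm_command(
  series=[
    {"x": -0.001, "y": -0.0025, "z": 0.004, "wx": 0, "wy": 0, "wz": 0.1},
    {"x": 0, "y": 0, "z": 0, "wx": 0, "wy": 0, "wz": 0.1},
    {"x": 0, "y": 0, "z": 0, "wx": 0, "wy": 0, "wz": 0.11},
    {"x": 0, "y": 0, "z": 0, "wx": 0, "wy": 0, "wz": 0},
  ],
)

```text
t: 10.68
tcp_pos: [0.5018, 0.0008, 0.1413]
eef_rot: [1.302, 2.856, -0.002]
force: [0.5, 0.1, -2.9]
finger_gap: 0.399
```

```bash
python3 go.py .5023 .0082 .105 132.2
python3 - <<'E'
from wr import *
near=ok&(np.hypot(Pt[...,0],Pt[...,1])<.045)&(Pt[...,1]<0)
sh=near&(Pt[...,2]>.003)&(Pt[...,2]<.014)
q=Pt[sh]; f=(q[:,:2]*1000).astype(np.float32); print(sh.sum(),np.percentile(q[:,2],[5,50,95]),cv2.minAreaRect(f))
g=(Pw[sh][:,:2]*1000).astype(np.float32); print(cv2.minAreaRect(g))
t=ok&(Pw[...,2]>.034)&(Pw[...,2]<.041)&(abs(Pw[...,0]-.532)<.09)&(abs(Pw[...,1]+.017)<.09)
print(t.sum(),cv2.minAreaRect((Pw[t][:,:2]*1000).astype(np.float32)))
top=get_image('top'); s=get_image('scene')
c=cv2.resize(top['color'][210:330,220:380],(560,420))
save('p5',cv2.resize(np.hstack([w['color'],c]),(800,300)))
E
```

```text
t 10.68 tcp [0.5018 0.0008 0.1413] yaw 130.98 q6 -2.517 gap 35.2 F [ 0.5  0.1 -2.9] T [ 0.1  -0.14  0.01]
shift [0.0054 0.0052 0.0363] turn [-0.0003  0.0027 -0.0212] rows>= 0.9
3432 [0.0040521  0.00867735 0.0116962 ] ((1.6232876777648926, -5.153020858764648), (45.54270935058594, 36.464778900146484), 37.82672119140625)
((496.90020751953125, -1.4156723022460938), (36.46287536621094, 45.54841613769531), 3.1685683727264404)
3935 ((531.6664428710938, -18.132091522216797), (116.1339111328125, 115.98029327392578), 4.575560569763184)
```

View pics/p5.png

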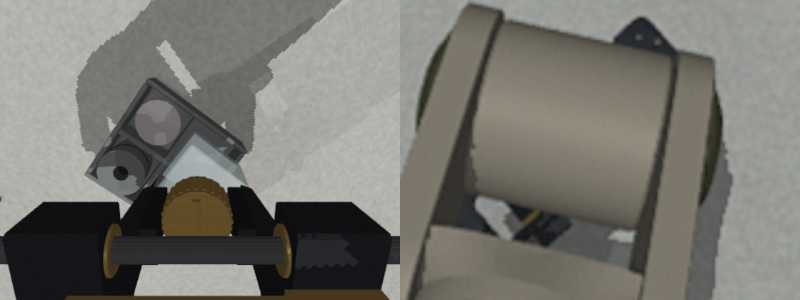

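The wrist view (left) shows the bottle's pale shoulder at about (205,165), squared up with the empty pocket. The plug sits in its pocket at (120,170) and the tin is at (155,120). The top camera is blocked by the arm.

Request:
arm_command(
  series=[
    {"x": 0.0056, "y": 0.0052, "z": 0.012, "wx": 0, "wy": 0.002, "wz": -0.02},
    {"x": 0, "y": 0, "z": 0.015, "wx": 0, "wy": 0, "wz": 0},
    {"x": 0, "y": 0, "z": 0.004, "wx": 0, "wy": 0, "wz": 0},
  ],
)

```text
t: 11.08
tcp_pos: [0.5031, 0.0097, 0.1109]
eef_rot: [1.245, 2.88, 0.0]
force: [-0.6, -0.4, -3.3]
finger_gap: 0.399
```

```bash
python3 go.py .502 .0085 .067 132.3
```

```text
t 11.08 tcp [0.5031 0.0097 0.1109] yaw 133.22 q6 -2.538 gap 35.1 F [-0.6 -0.4 -3.3] T [ 0.11 -0.06  0.  ]
shift [ 0.     -0.0017  0.0439] turn [0.0019 0.0038 0.0161] rows>= 1.1
```

Request:
arm_command(
  series=[
    {"x": 0, "y": -0.0015, "z": 0.003, "wx": 0.002, "wy": 0.003, "wz": 0.014},
    {"x": 0, "y": 0, "z": 0.003, "wx": 0, "wy": 0, "wz": 0},
  ],
)

```text
t: 11.25
tcp_pos: [0.5018, 0.009, 0.1047]
eef_rot: [-1.263, -2.876, 0.001]
force: [0.0, 0.2, -3.6]
finger_gap: 0.398
```

```bash
python3 go.py .502 .0085 .067 132.3
```

```text
t 11.25 tcp [0.5018 0.009  0.1047] yaw 132.57 q6 -2.529 gap 35.1 F [ 0.   0.2 -3.6] T [ 0.05 -0.18 -0.01]
shift [-0.0005 -0.0002  0.0377] turn [-0.0006  0.0001  0.0047] rows>= 0.9
```

Aligned. Lower step by step.

Request:
arm_command(
  series=[
    {"x": 0, "y": 0, "z": 0.006, "wx": 0, "wy": 0, "wz": 0.004},
    {"x": 0, "y": 0, "z": 0.006, "wx": 0, "wy": 0, "wz": 0},
  ],
)

```text
t: 11.42
tcp_pos: [0.5025, 0.0089, 0.0931]
eef_rot: [1.267, 2.872, -0.0]
force: [-0.9, -0.5, -3.1]
finger_gap: 0.4
```

```bash
python3 go.py .502 .0085 .067 132.3
```

```text
t 11.42 tcp [0.5025 0.0089 0.0931] yaw 132.38 q6 -2.526 gap 35.2 F [-0.9 -0.5 -3.1] T [ 0.11 -0.12 -0.01]
shift [ 0.0001 -0.0006  0.0261] turn [0.0006 0.0018 0.0014] rows>= 0.6
```

Request:
arm_command(
  series=[
    {"x": 0, "y": -0.0005, "z": 0.006, "wx": 0, "wy": 0.001, "wz": 0},
    {"x": 0, "y": 0, "z": 0.006, "wx": 0, "wy": 0, "wz": 0},
  ],
)

```text
t: 11.58
tcp_pos: [0.5024, 0.0084, 0.0804]
eef_rot: [1.267, 2.873, 0.001]
force: [0.5, -1.0, -3.6]
finger_gap: 0.396
```

```bash
python3 go.py .502 .0085 .067 132.3
```

```text
t 11.58 tcp [0.5024 0.0084 0.0804] yaw 132.4 q6 -2.528 gap 34.9 F [ 0.5 -1.  -3.6] T [ 0.1  -0.09  0.02]
shift [ 0.0004 -0.0002  0.0134] turn [0.0011 0.0016 0.0018] rows>= 0.3
```

Request:
arm_command(
  series=[
    {"x": 0, "y": 0, "z": 0.006, "wx": 0.001, "wy": 0.001, "wz": 0},
    {"x": 0, "y": 0, "z": 0.005, "wx": 0, "wy": 0, "wz": 0},
    {"x": 0, "y": 0, "z": 0.002, "wx": 0, "wy": 0, "wz": 0},
    {"x": 0, "y": 0, "z": 0.001, "wx": 0, "wy": 0, "wz": 0},
  ],
)

```text
t: 11.92
tcp_pos: [0.5026, 0.0087, 0.0654]
eef_rot: [1.268, 2.874, 0.001]
force: [-5.0, 4.0, 19.3]
finger_gap: 0.402
```

```bash
python3 go.py .502 .0085 .067 132.3
```

```text
t 11.92 tcp [0.5026 0.0087 0.0654] yaw 132.4 q6 -2.528 gap 35.4 F [-5.   4.  19.3] T [0.71 0.74 0.04]
shift [ 0.0003 -0.0006 -0.0016] turn [ 0.0006 -0.0001  0.0017] rows>= 0.0
```

```bash
python3 - <<'E'
from wr import *
m=ok&(Pw[...,2]>.045)&(Pw[...,2]<.072)&(np.hypot(Pw[...,0]-.502,Pw[...,1]-.008)<.034)&(abs(Pt[...,0])<.03)
h=np.histogram(Pw[...,2][m],27); print(h[0],h[1].round(3)[::3])
m&=abs(Pw[...,2]-.057)<.003; print(m.sum(),cv2.minAreaRect((Pw[m][:,:2]*1000).astype(np.float32)))
E
```

```text
[ 68  66  59  66  66  68  80  64  71  76 119 328 808 652 351 277 295 255
 179  80  32  53  48  67  66  66  91] [0.045 0.048 0.051 0.054 0.057 0.06  0.063 0.066 0.069 0.072]
2333 ((497.08526611328125, 5.779361724853516), (35.41999435424805, 44.65647506713867), 4.901534557342529)
```

Request:
arm_command(
  series=[
    {"x": 0, "y": 0, "z": -0.0005, "wx": 0, "wy": 0, "wz": 0.12},
    {"x": 0, "y": 0, "z": 0, "wx": 0, "wy": 0, "wz": 0.12},
    {"x": 0, "y": 0, "z": 0, "wx": 0, "wy": 0, "wz": 0.12},
    {"x": 0, "y": 0, "z": 0, "wx": 0, "wy": 0, "wz": 0.12},
  ],
)

```text
t: 12.3
tcp_pos: [0.5028, 0.0086, 0.0671]
eef_rot: [1.932, 2.476, 0.0]
force: [-0.4, -1.4, -3.0]
finger_gap: 0.396
```

```bash
python3 go.py .502 .0085 .066 45
```

```text
t 12.3 tcp [0.5028 0.0086 0.0671] yaw 104.07 q6 -2.032 gap 34.9 F [-0.4 -1.4 -3. ] T [-0.34  0.11  0.07]
shift [ 0.0001 -0.0008  0.0011] turn [1.3000e-03 4.0000e-04 1.0309e+00] rows>= 8.3
```

Shoulder is at z 57 mm, so the bottle is fully seated. The tool rises slightly while turning, so I add a small downward bias.

Request:
arm_command(
  series=[
    {"x": 0, "y": -0.0006, "z": 0.0012, "wx": 0.001, "wy": 0, "wz": 0.12},
    {"x": 0, "y": 0, "z": 0.0004, "wx": 0, "wy": 0, "wz": 0.12},
    {"x": 0, "y": 0, "z": 0.0004, "wx": 0, "wy": 0, "wz": 0.12},
    {"x": 0, "y": 0, "z": 0.0004, "wx": 0, "wy": 0, "wz": 0.12},
    {"x": 0, "y": 0, "z": 0.0004, "wx": 0, "wy": 0, "wz": 0.12},
  ],
)

```text
t: 12.72
tcp_pos: [0.5022, 0.008, 0.066]
eef_rot: [2.599, 1.761, -0.003]
force: [-3.3, -1.8, 3.1]
finger_gap: 0.4
```

```bash
python3 go.py .502 .0085 .0655 45
```

```text
t 12.72 tcp [0.5022 0.008  0.066 ] yaw 68.26 q6 -1.405 gap 35.3 F [-3.3 -1.8  3.1] T [-0.21  0.48  0.08]
shift [ 0.0004 -0.0003  0.0005] turn [0.0012 0.0025 0.4059] rows>= 3.2
```

Request:
arm_command(
  series=[
    {"x": 0.0004, "y": 0, "z": 0.0004, "wx": 0.001, "wy": 0.002, "wz": 0.12},
    {"x": 0, "y": 0, "z": 0.0003, "wx": 0, "wy": 0, "wz": 0.12},
    {"x": 0, "y": 0, "z": 0.0003, "wx": 0, "wy": 0, "wz": 0.12},
    {"x": 0, "y": 0, "z": 0.0003, "wx": 0, "wy": 0, "wz": 0.12},
    {"x": 0, "y": 0, "z": 0.0003, "wx": 0, "wy": 0, "wz": 0.12},
  ],
)

```text
t: 13.13
tcp_pos: [0.5013, 0.0077, 0.0656]
eef_rot: [3.015, 0.877, -0.006]
force: [-2.2, 0.5, 2.8]
finger_gap: 0.398
```

```bash
python3 go.py .502 .0085 .0652 0
```

```text
t 13.13 tcp [0.5013 0.0077 0.0656] yaw 32.43 q6 -0.781 gap 35.1 F [-2.2  0.5  2.8] T [0.07 0.4  0.1 ]
shift [ 0.001  -0.0003  0.0004] turn [0.0015 0.0042 0.5661] rows>= 4.5
```

Request:
arm_command(
  series=[
    {"x": 0.0008, "y": 0, "z": 0.0004, "wx": 0.001, "wy": 0.004, "wz": 0.12},
    {"x": 0, "y": 0, "z": 0.0003, "wx": 0, "wy": 0, "wz": 0.12},
    {"x": 0, "y": 0, "z": 0.0003, "wx": 0, "wy": 0, "wz": 0.12},
    {"x": 0, "y": 0, "z": 0.0003, "wx": 0, "wy": 0, "wz": 0.12},
  ],
)

```text
t: 13.47
tcp_pos: [0.5009, 0.0083, 0.0651]
eef_rot: [-3.14, -0.104, 0.006]
force: [-2.3, 1.1, 2.6]
finger_gap: 0.4
```

```bash
python3 go.py .502 .0083 .065 -30
```

```text
t 13.47 tcp [0.5009 0.0083 0.0651] yaw 3.79 q6 -0.283 gap 35.3 F [-2.3  1.1  2.6] T [0.18 0.48 0.05]
shift [0.0011 0.0001 0.0001] turn [0.0008 0.004  0.5897] rows>= 4.7
```

Request:
arm_command(
  series=[
    {"x": 0.0008, "y": 0, "z": 0.0003, "wx": 0.001, "wy": 0.004, "wz": 0.12},
    {"x": 0, "y": 0, "z": 0.0003, "wx": 0, "wy": 0, "wz": 0.12},
    {"x": 0, "y": 0, "z": 0.0003, "wx": 0, "wy": 0, "wz": 0.12},
  ],
)

```text
t: 13.72
tcp_pos: [0.501, 0.0083, 0.0649]
eef_rot: [3.104, -0.48, -0.003]
force: [-0.9, 0.4, 2.4]
finger_gap: 0.403
```

```bash
python3 go.py .502 .0083 .065 -30
```

```text
t 13.72 tcp [0.501  0.0083 0.0649] yaw -17.57 q6 0.09 gap 35.5 F [-0.9  0.4  2.4] T [0.27 0.3  0.62]
shift [ 0.0009 -0.0003 -0.0001] turn [0.0012 0.0018 0.217 ] rows>= 1.7
```

Torque about z jumped from 0.08 to 0.62 N m, so the stop has probably been reached. I will confirm with a few more small turns.

Request:
arm_command(
  series=[
    {"x": 0, "y": 0, "z": 0.0001, "wx": 0, "wy": 0, "wz": 0.06},
    {"x": 0, "y": 0, "z": 0.0001, "wx": 0, "wy": 0, "wz": 0.06},
  ],
)

```text
t: 13.88
tcp_pos: [0.5009, 0.0081, 0.0651]
eef_rot: [3.066, -0.674, -0.003]
force: [-3.3, -3.6, 1.0]
finger_gap: 0.402
```

```bash
python3 go.py .502 .0083 .065 -30
```

```text
t 13.88 tcp [0.5009 0.0081 0.0651] yaw -24.81 q6 0.218 gap 35.4 F [-3.3 -3.6  1. ] T [-0.47  0.5   0.64]
shift [ 0.0009 -0.0007  0.0001] turn [0.0027 0.0014 0.0906] rows>= 0.7
```

It turned a further 7° at a steady 0.64 N m, so the pads are slipping on a cap that has bottomed out. Now back off by about 1.57 plus play, to a target yaw of about 72°.

Request:
arm_command(
  series=[
    {"x": 0.0005, "y": 0, "z": 0, "wx": 0.002, "wy": 0.001, "wz": -0.12},
    {"x": 0, "y": 0, "z": 0.0002, "wx": 0, "wy": 0, "wz": -0.12},
    {"x": 0, "y": 0, "z": 0.0002, "wx": 0, "wy": 0, "wz": -0.12},
    {"x": 0, "y": 0, "z": 0.0002, "wx": 0, "wy": 0, "wz": -0.12},
    {"x": 0, "y": 0, "z": 0.0002, "wx": 0, "wy": 0, "wz": -0.12},
  ],
)

```text
t: 14.3
tcp_pos: [0.5018, 0.0075, 0.0652]
eef_rot: [3.127, 0.285, 0.0]
force: [-1.5, 1.1, 3.0]
finger_gap: 0.401
```

```bash
python3 go.py .502 .0083 .0655 72
```

```text
t 14.3 tcp [0.5018 0.0075 0.0652] yaw 10.43 q6 -0.4 gap 35.3 F [-1.5  1.1  3. ] T [ 0.12  0.18 -0.1 ]
shift [ 0.0003 -0.0008 -0.0003] turn [ 1.2000e-03  5.0000e-04 -1.0746e+00] rows>= 8.6
```

Request:
arm_command(
  series=[
    {"x": 0.0003, "y": -0.0006, "z": 0, "wx": 0.001, "wy": 0, "wz": -0.12},
    {"x": 0, "y": 0, "z": 0.0001, "wx": 0, "wy": 0, "wz": -0.12},
    {"x": 0, "y": 0, "z": 0.0001, "wx": 0, "wy": 0, "wz": -0.12},
    {"x": 0, "y": 0, "z": 0.0001, "wx": 0, "wy": 0, "wz": -0.12},
    {"x": 0, "y": 0, "z": 0.0001, "wx": 0, "wy": 0, "wz": -0.12},
    {"x": 0, "y": 0, "z": 0.0001, "wx": 0, "wy": 0, "wz": -0.12},
  ],
)

```text
t: 14.8
tcp_pos: [0.5024, 0.0079, 0.0658]
eef_rot: [2.806, 1.411, 0.001]
force: [-1.7, 0.7, 1.5]
finger_gap: 0.397
```

```bash
python3 go.py .502 .0083 .066 72
```

```text
t 14.8 tcp [0.5024 0.0079 0.0658] yaw 53.4 q6 -1.149 gap 35.0 F [-1.7  0.7  1.5] T [ 0.13  0.12 -0.03]
shift [ 0.0001 -0.0006 -0.0002] turn [ 1.300e-03  1.000e-04 -3.246e-01] rows>= 2.6
```

Request:
arm_command(
  series=[
    {"x": 0, "y": -0.0004, "z": 0, "wx": 0.001, "wy": 0, "wz": -0.12},
    {"x": 0, "y": 0, "z": 0.0001, "wx": 0, "wy": 0, "wz": -0.12},
    {"x": 0, "y": 0, "z": 0.0001, "wx": 0, "wy": 0, "wz": -0.08},
    {"x": 0, "y": 0, "z": 0.0001, "wx": 0, "wy": 0, "wz": 0},
    {"x": 0, "y": 0, "z": 0.0001, "wx": 0, "wy": 0, "wz": 0},
  ],
)

```text
t: 15.22
tcp_pos: [0.5025, 0.0083, 0.066]
eef_rot: [2.529, 1.862, 0.002]
force: [-1.3, 0.5, 0.7]
finger_gap: 0.402
```

```bash
python3 go.py .502 .0083 .066 72
python3 - <<'E'
from wr import *
m=ok&(Pw[...,2]>.045)&(Pw[...,2]<.072)&(np.hypot(Pw[...,0]-.502,Pw[...,1]-.008)<.034)&(abs(Pt[...,0])<.03)
h=np.histogram(Pw[...,2][m],27,(.045,.072)); print(h[0])
m&=abs(Pw[...,2]-.057)<.003; print(cv2.minAreaRect((Pw[m][:,:2]*1000).astype(np.float32)))
p=ok&(Pw[...,2]>.047)&(Pw[...,2]<.06)&(np.hypot(Pw[...,0]-.562,Pw[...,1]+.0426)<.03)
print('plug',p.sum(),np.median(Pw[p],0) if p.any() else '')
save('p6',w['color'])
E
```

```text
t 15.22 tcp [0.5025 0.0083 0.066 ] yaw 72.72 q6 -1.487 gap 35.4 F [-1.3  0.5  0.7] T [ 0.15  0.04 -0.01]
shift [-0.0002 -0.0005  0.    ] turn [ 0.0012 -0.0005  0.0126] rows>= 0.1
[ 51  62  56  48  64  52  67  61  68  85 175 628 957 468 320 307 288 228
 124  28  27  32  52  49  69  70  88]
((493.68359375, 6.112443923950195), (30.528398513793945, 47.105472564697266), 7.748404502868652)
plug 2732 [ 0.56106908 -0.03826384  0.05329563]
```

View pics/p6.png

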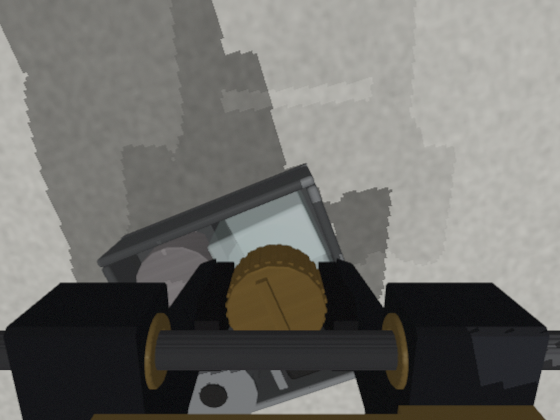

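The wrist view shows the cap held between both pads at (277,290). The bottle's shoulder at (275,225) is down in the pocket, the tin is at (170,265) and the plug's top is at (212,395). Everything is where it should be, so I hand in.

```bash
python3 -c "
from workcell import *
close_job(); o=get_obs(); print(o['t'],o['finger_gap'],o['force'],o['qvel'].round(3))"
```

```text
the job is handed in; nothing more can be done
the job is handed in; nothing more can be done
```

The job is handed in with both items packed and the gripper still holding the cap at about a quarter turn back. It took about 15 s of robot time, and no verdict was reported.

- **Packing:** The plug is in pocket_b with its top at 53 mm, about 1.8 mm off centre. The bottle is in pocket_a with its shoulder at 57 mm, the fully seated height.
- **Screwing down:** The cap bottomed out after about 2.5 rad clockwise. Torque rose from 0.08 to 0.62–0.64 N m and the pads began to slip, which confirmed the stop.
- **Backing off:** I turned the tool 1.70 rad counterclockwise, allowing for up to 0.16 rad of bottle play. That puts the cap at about 1.55–1.7 rad.

**Last checks:** The gripper opening was 35.4 mm on the 36 mm cap, and the wrist force was low. The bottle had turned about 0.05 rad in its pocket, within its play.

**Not confirmed:**
- The thread angle comes from the tool turn, not a direct measurement.
- In the final wrist view the gripper partly hid the plug. I relied on its height there (still 53 mm) and on the earlier clear measurement for its position.
- I did not measure the slab, tin, case or glue again at the end. The arm never pressed on any of them.

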